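# Nest the dye pans with fanned handles

### The job

Put the dye pans away nested, handles fanned. Set the middle pan in the big fixed pan with its handle lying up on the steel wire ring just anticlockwise (seen from above) of the big pan's handle, let go of it, and then push its handle anticlockwise along the wire until it drops into the gap of the wire and the pan sits flat. Then nest the small pan in the middle pan with its handle down in the gap of the middle pan's rim, sitting flat too; leave the other things on the bench where they are.

Things in the scene. Friction and masses are not known exactly. Their poses are not given: they have to be found in the camera images.
- big_pan: The biggest of three round bare-aluminium pans, fixed to the bench. Origin: centre of its underside, z up, handle along +x. Outside radius 57 at the bottom, 70 at the wall's top; wall 4 thick, 45 high; inner floor 4 above the origin. A stiff steel wire ring with one gap lies on the wall's top.
- big_handle (a point): Point in the big pan's flat handle, 100 from the pan's axis. The handle is 16 wide, runs from radius 64 to 125, underside 30 and top 38 above the pan's origin.
- ring (a point): Centre of the big pan's wire ring: wire 10 thick, ring centre-line radius 68, wire from 45 to 55 above the pan's origin; one gap, 22 clear, its middle 45 to 100 degrees anticlockwise from above (about +z) from the big pan's handle. No reading tells where: see or feel it. A handle pushed along the wire falls 9 into the gap, then meets its end hard. Pushes under 25 N don't turn the ring.
- middle_pan: Middle pan, loose, bare aluminium, 0.19-0.30 kg. Origin: centre of its underside, z up, handle along +x. Outside radius 46 at the bottom, 58 at the wall's top (54 high), floor and wall 4. Home in the big pan it stands flat, origin 4 above the big pan's, handle in the wire's gap, with about 5 sideways play; with its handle up on the wire it leans about 0.08 rad.
- middle_handle (a point): Point in the middle of the middle pan's flat straight handle, 100 from the pan's axis. The handle is 14 wide, 8 thick, runs from the wall to radius 150, underside 42 and top 50 above the pan's origin.
- rim_gap (a point): Middle of the one gap, 22 clear, in the middle pan's raised round rim bead (10 thick, centre-line radius 57, from 54 to 64 above that pan's origin). It lies 55 degrees (0.96 rad) anticlockwise from above, about +z, from that pan's own handle.
- small_pan: Smallest pan, loose, bare aluminium, 0.14-0.23 kg. Origin: centre of its underside, z up, handle along +x. Outside radius 36 at the bottom, 48 at the top (62 high), floor and wall 4, plain rim. Home in the middle pan it stands flat, origin 4 above the middle pan's, handle in the rim's gap; with its handle up on the bead it leans about 0.09 rad.
- small_handle (a point): Point in the middle of the small pan's flat straight handle, 100 from the pan's axis. The handle is 14 wide, 8 thick, runs from the wall to radius 150, underside 51 and top 59 above the pan's origin.
- mallet: Wooden mallet, 220 long, lying (bystander). Origin: centre of its underside.
- brush: Wooden brush, 170 long, lying (bystander). Origin: centre of its underside.
- jar: Closed jar, diameter 60, height 75, upright (bystander). Origin: centre of its underside.
- spool: Bare wooden spool, diameter 44, height 45, upright (bystander). Origin: centre of its underside.
- slicker: Turned wooden edge slicker, diameter 38, height 80, upright (bystander). Origin: centre of its underside.
- ruler: Flat steel straightedge 200 x 30 x 5, lying (bystander). Origin: centre of its underside.
- mug: White mug, diameter 72, height 80, upright (bystander). Origin: centre of its underside.
Things that resemble listed ones, but are neither listed nor needed, are in the scene too. What is shaped like the middle_pan but pink is not meant.

How it is judged:
By the outcome, as a careful person would: the job done as asked, in the order asked, and still so for the second after the job is handed in, with the robot touching nothing.
It also fails if it takes over 64 s, if anything falls off the work surface, if the arm or the gripper's body presses on something with over 40 N, if the wrist force passes 120 N, or if a joint passes its speed limit or range.

### The arm

A 6-joint arm with a two-finger parallel gripper is mounted at the origin on the work surface. World frame = base frame: x ahead of the robot, y to its left, z up, the work surface at z = 0. Lengths are in m, angles in rad, forces in N, time in s.
With the tool pointing down it reaches from about 0.375 to 0.925 m from the base axis. Payload 5.7 kg.
Tool frame: the origin (TCP) lies on the centre line of the jaws, within the pads' length; the fingertips stand 11 mm ahead of it and the grasp point (between the pads) lies 8 mm behind it (env.finger_overhang is the distance from the TCP to the fingertips, in m); y points along the fingers, z is the direction in which the jaws open and shut, and the axes are right-handed (so a half turn about y gives the same grasp; the last joint's range is limited). The gripper opens to 85 mm and grips with 20 to 120 N. Pads are 22 mm wide; open, the fingers measure 114 mm over their backs; the gripper's body (76 mm by 85 mm) begins 54 mm behind the grasp point. The pads swing forward as they close: fully open they stand 13 mm farther back than shut.
Start: joints at [1.093, 0.359, 1.51, -0, 1.272, -0.115], TCP at [0.213, 0.561, 0.242] pointing down, gripper open.
Joint ranges: [-2.97, 2.97], [-1.01, 2.36], [0.21, 2.38], [-0.96, 4.11], [0.2, 2.71], [-2.98, 2.98]. Speed limits (rad/s): [2.39, 2.39, 3.14, 3.14, 3.14, 3.14].

### API

Orientations are given as a 3x3 rotation matrix whose columns are the frame's x, y, z axes.
In Python, from cell import env gives the robot as it stands.
- The arm moves only by the tool play_rows, never from a script. Its argument "series" is text: rows parted by semicolons, each of 7 numbers parted by spaces: the turn, a rotation vector about the tool's x, y, z in rad, then the shift along the tool's x, y, z in mm, then the gripper's target within -1 to 1 (fully open at 1, half-way at 0, shut at -1). A call has 1 to 8 rows; each row is the pose to reach, as a shift and turn from the pose measured when the call began, along the tool's axes at that moment; what a row does not reach only later rows make up. A row lasts 1/8 s, in which the tool goes at most 62.5 mm and 10.7 degrees, less where a joint would pass 70% of its speed; a pose out of reach is approached as far as the arm can. A call with a gripper value outside its range is refused whole. The fingers move at their own pace and stop on an object; "force" is the grip in N (left out, the last holds). Time passes only in rows, so rows that repeat a pose let the fingers close. It gives the time, the measured TCP pose, the force and the opening at its end, in the units of the state.
- env.read_state(): the state, without advancing time (a new reading comes with each control period).
- env.grab_frame(name): name is "side" or "top" or "wrist"; returns a dict with "image" (420x560x3 uint8, blue, green, red), "fx", "fy", "cx", "cy" (pixels), "cam_to_world" (4x4, takes a point from camera to world coordinates); the wrist camera has in their place "T_tool_cam" (4x4, takes a point from camera to tool coordinates, whose origin is the TCP and whose axes are the tool frame's). Camera axes: x right, y up, looking along -z (the intrinsics and any distortion apply to the point x, -y, -z); pixel columns grow to the right and rows downward; lengths in m; the calibration is good to about 2 mm. The wrist camera is an equidistant fisheye: a pixel r from the principal point sees the ray r / f radians off the axis. A picture is of the moment at which its call begins: read the wrist's pose just before it. There is no depth.
- env.sign_off(): hands the job in, once; it reports no verdict.
The state is a dict: "time_s": time; "joint_pos": joint angles; "dq": joint speeds; "joint_efforts": joint torques, N m; "ee_pos": TCP position; "orientation": TCP orientation; "wrist_force": force on the tool from outside, world axes, zero at the start; "ft_torque": the same for the moment, N m; "width": finger opening in m.
Only numpy, scipy, OpenCV 4.12 (cv2) and the standard library are available. Lean on these libraries where they do the work, as an engineer would, in place of code of your own. Each camera call takes 0.05 s, during which the arm holds its last target.

## Working session

There is one attempt and no reset: what is moved stays moved. The work goes in short steps, Python scripts to look and compute and a tool call to move; the robot and the scene stay as the last step left them, time stands still between calls to the robot, and variables do not carry over. Pictures are saved under pics/ and viewed, and the job is handed in when it is done.

Besides the shell and the picture viewer there is one more tool, called as name(argument=value, ...) on one line, values as JSON. play_rows: Moves the arm, as the interface text tells. Its arguments: {"type":"object","properties":{"series":{"type":"string"},"force":{"type":"number"}},"required":["series"]}

```bash
ls; mkdir -p pics; python3 - <<'E'
from cell import env
import cv2,json
s=env.read_state();print(s)
for n in("top","side","wrist"):
    f=env.grab_frame(n);cv2.imwrite(f"pics/{n}0.png",f["image"]);print(n,{k:(v.tolist() if hasattr(v,'tolist') else v) for k,v in f.items() if k!="image"})
E
```

```text
pics
{'time_s': 0.0, 'joint_pos': array([ 1.09289023e+00,  3.59535249e-01,  1.51144012e+00, -1.83696235e-05,
        1.27251567e+00, -1.15090382e-01]), 'dq': array([-0.00122126, -0.00071342,  0.00199686, -0.00029275, -0.0003167 ,
       -0.00083758]), 'joint_efforts': array([-2.59739005e-03, -5.27622056e+01, -2.78622848e+01, -2.43946042e-04,
        1.28245668e-02, -3.77762990e-05]), 'ee_pos': array([0.21264218, 0.56033851, 0.24143265]), 'orientation': array([[ 9.34903049e-01, -8.57513950e-04,  3.54902176e-01],
       [-3.54903155e-01, -1.69376194e-03,  9.34901536e-01],
       [-2.00571311e-04, -9.99998198e-01, -1.88783761e-03]]), 'wrist_force': array([-0.79505173, -0.41191676, -0.27394945]), 'ft_torque': array([-0.02818807, -0.01177887,  0.00981482]), 'width': 0.08559474216893617}
top {'fx': 449.3893102363568, 'fy': 449.3893102363568, 'cx': 281.295438610946, 'cy': 199.3916810900797, 'cam_to_world': [[0.016217570430401493, 0.9944840680982413, -0.10362639001773251, 0.3456539207355921], [-0.9998630323716542, 0.016472471227531704, 0.0016044276917901266, 0.03516371452381265], [0.00330256
[... 221 characters left out ...]
[[0.9429770147482124, 0.18543138961913105, -0.27642277294113743, 0.16669189707903828], [-0.3325984948907508, 0.4921359450632985, -0.8044752654824519, -0.8563358822893455], [-0.013137383794226156, 0.850539482517168, 0.5257470854189029, 0.6440417844703039], [0.0, 0.0, 0.0, 1.0]]}
wrist {'fx': 325.19226210127806, 'fy': 325.19226210127806, 'cx': 287.70469472976913, 'cy': 215.30082309724477, 'T_tool_cam': [[-0.00011956554049422948, -0.9561533996626719, -0.29286628692561156, -0.0747142710784961], [1.34802289322885e-05, 0.2928662874512983, -0.9561534068823765, -0.13044577928861845], [0.9999999927611818, -0.00011827090348361086, -2.2127549229788683e-05, 0.0017416761944260006], [0.0, 0.0, 0.0, 1.0]]}
```

View pics/top0.png

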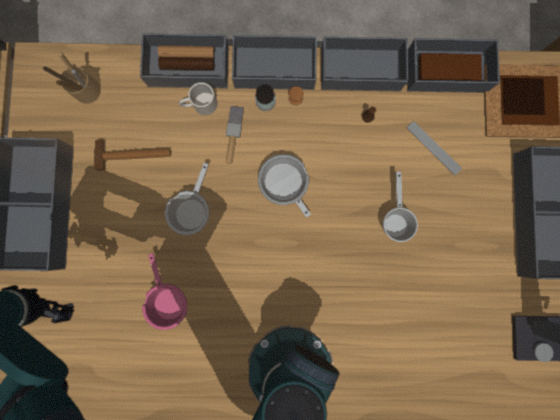

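View pics/side0.png

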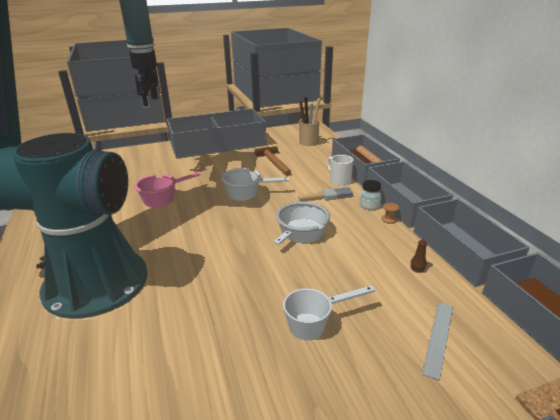

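View pics/wrist0.png

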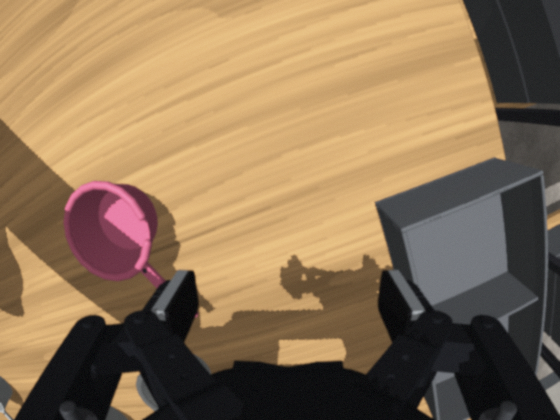

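```bash
python3 - <<'E'
import cv2,numpy as np
t=cv2.imread("pics/top0.png")
a=[cv2.resize(t[y:y+100,x:x+100],(400,400),interpolation=cv2.INTER_CUBIC) for x,y in((140,150),(235,135))]
cv2.imwrite("pics/tc.png",np.hstack(a))
s=cv2.imread("pics/side0.png")
a=[cv2.resize(s[y:y+100,x:x+100],(400,400),interpolation=cv2.INTER_CUBIC) for x,y in((205,140),(255,175))]
cv2.imwrite("pics/sc.png",np.hstack(a))
a=[cv2.resize(t[160:260,350:450],(400,400),interpolation=cv2.INTER_CUBIC),cv2.resize(s[255:355,277:377],(400,400),interpolation=cv2.INTER_CUBIC) ]
cv2.imwrite("pics/sm.png",np.hstack(a))
E
```

```text
(no output)
```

View pics/tc.png

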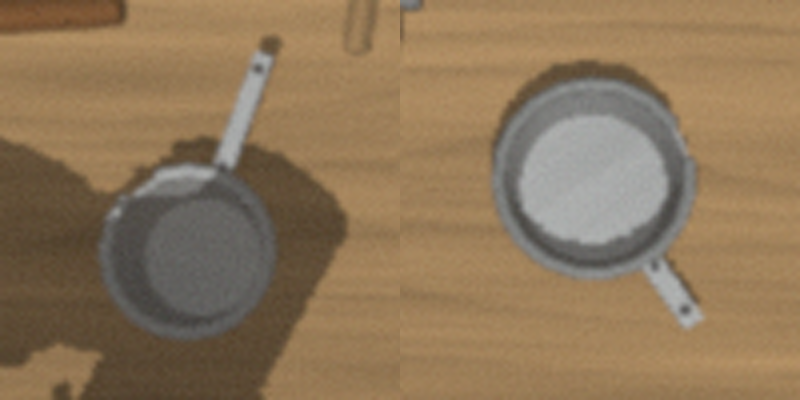

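View pics/sc.png

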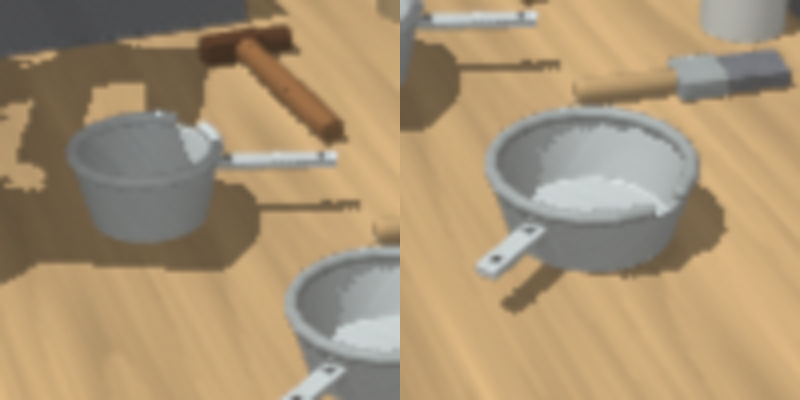

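View pics/sm.png

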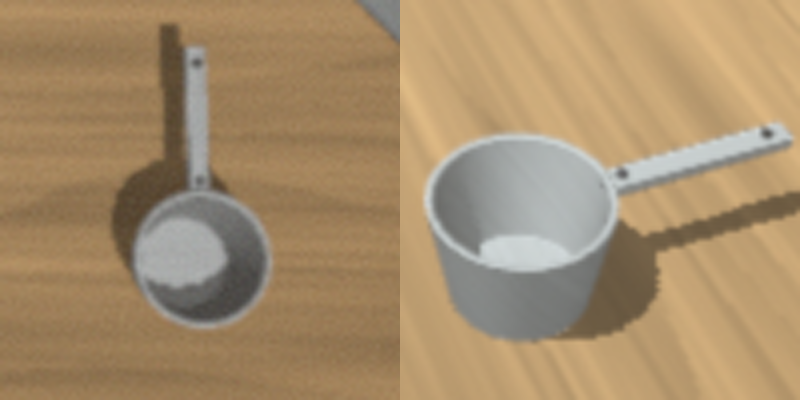

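```bash
cat >h.py <<'E'
import numpy as np,cv2
from scipy.optimize import least_squares
from cell import env
def grab(n):
    s=env.read_state();f=env.grab_frame(n)
    if n=="wrist":
        T=np.eye(4);T[:3,:3]=s["orientation"];T[:3,3]=s["ee_pos"];f["cam_to_world"]=T@f["T_tool_cam"];f["fish"]=1
    return f
def save(f,name):
    cv2.imwrite(f"pics/{name}.png",f["image"]); np.savez(f"pics/{name}.npz",fx=f["fx"],cx=f["cx"],cy=f["cy"],T=f["cam_to_world"],fish=int("fish" in f))
def proj(c,P):
    P=np.atleast_2d(P);T=c["T"];q=(P-T[:3,3])@T[:3,:3];x,y,z=q[:,0],-q[:,1],-q[:,2]
    if int(c["fish"]):
        r=np.hypot(x,y);th=np.arctan2(r,z);k=th/np.maximum(r,1e-9)
    else:k=1/z
    return np.c_[c["cx"]+c["fx"]*x*k,c["cy"]+c["fx"]*y*k]
def back(c,uv,z):
    uv=np.atleast_2d(uv).astype(float);d=(uv-[float(c["cx"]),float(c["cy"])])/c["fx"]
    if int(c["fish"]):
        r=np.linalg.norm(d,axis=1);s=np.where(r>1e-9,np.sin(r)/np.maximum(r,1e-9),1);v=np.c_[d[:,0]*s,-d[:,1]*s,-np.cos(r)]
    else:v=np.c_[d[:,0],-d[:,1],-np.ones(len(d))]
    T=c["T"];v=v@T[:3,:3].T;o=T[:3,3];return o+v*((z-o[2])/v[:,2])[:,None]
def ld(n):return dict(np.load(f"pics/{n}.npz"))
def circ(c,uv,z,R=None):
    p=back(c,uv,z)[:,:2]
    if R is None:
        r=least_squares(lambda q:np.hypot(*(p-q[:2]).T)-q[2],[*p.mean(0),.06])
    else:r=least_squares(lambda q:np.hypot(*(p-q).T)-R,p.mean(0))
    return r.x,np.sqrt(np.mean(r.fun**2))
E
python3 - <<'E'
from h import *
for n in("top","side"):save(grab(n),n+"1")
c=ld("top1")
o=np.array([235,135]);X=np.array([[493,178],[695,178],[594,77],[594,277]])-[400,0]
b,e=circ(c,X/4+o,.05,.073);print("big",b,e)
h=back(c,np.array([[293,320]])/4+o,.038)[0];d=h[:2]-b;print(h,np.linalg.norm(d),np.degrees(np.arctan2(d[1],d[0])))
o=np.array([140,150]);X=np.array([[100,250],[275,250],[187,163],[187,340]])
m,e=circ(c,X/4+o,.059,.062);print("mid",m,e)
h=back(c,np.array([[268,45]])/4+o,.05)[0];d=h[:2]-m;print(h,np.linalg.norm(d),np.degrees(np.arctan2(d[1],d[0])))
o=np.array([350,160]);X=np.array([[134,258],[270,258],[202,190],[202,327]])
m,e=circ(c,X/4+o,.062,.048);print("small",m,e)
h=back(c,np.array([[195,47]])/4+o,.059)[0];d=h[:2]-m;print(h,np.linalg.norm(d),np.degrees(np.arctan2(d[1],d[0])))
E
```

```text
big [0.53473518 0.02781611] 0.0015094898641388624
[ 0.43490502 -0.04401086  0.038     ] 0.12298444297362492 -144.26530170995096
mid [0.43410916 0.29565732] 0.0007666893069203452
[0.58231585 0.24596328 0.05      ] 0.15631608439339015 -18.536420471378143
small [ 0.41084337 -0.29899763] 0.0006146480907818458
[ 0.55972099 -0.29653338  0.059     ] 0.14889800747790216 0.9482832241073567
```

```bash
cat >>h.py <<'E'
from scipy.spatial.transform import Rotation as Ro
def goal(x,y,z,psi_deg,tilt=None):
    s=env.read_state();R=s["orientation"];p=np.radians(psi_deg)
    G=np.array([[np.sin(p),0,np.cos(p)],[-np.cos(p),0,np.sin(p)],[0,-1,0]])
    rv=Ro.from_matrix(R.T@G).as_rotvec();d=R.T@(np.array([x,y,z])-s["ee_pos"])*1000
    print("turn",rv.round(3),"shift",d.round(1),"t",round(s["time_s"],2),"q1,q6 goal",round(np.arctan2(y,x),2),round(np.arctan2(y,x)-p,2))
E
python3 -c "
from h import *
goal(.529,.264,.22,71.5)"
```

```text
turn [ 0.001 -0.04  -0.   ] shift [ 400.9   22.  -165.1] t 0.25 q1,q6 goal 0.46 -0.79
```

play_rows(series="0 -0.04 0 401 22 -165 1;0 -0.04 0 401 22 -165 1;0 -0.04 0 401 22 -165 1;0 -0.04 0 401 22 -165 1;0 -0.04 0 401 22 -165 1;0 -0.04 0 401 22 -165 1;0 -0.04 0 401 22 -165 1;0 -0.04 0 401 22 -165 1")

```text
time_s: 1.25
ee_pos: [0.5323, 0.261, 0.2197]
orientation: [[0.947, 0.001, 0.322], [-0.322, -0.002, 0.947], [0.001, -1.0, -0.001]]
wrist_force: [-0.9, 0.9, -0.1]
width: 0.0852
```

```bash
python3 - <<'E'
from h import *
s=env.read_state();print(s["time_s"],s["ee_pos"],s["joint_pos"])
f=grab("wrist");save(f,"w1")
E
```

```text
1.25 [0.53229949 0.26098626 0.21966649] [ 0.34051159  0.36933782  1.55402962 -0.00197476  1.21792699 -0.9018664 ]
```

View pics/w1.png

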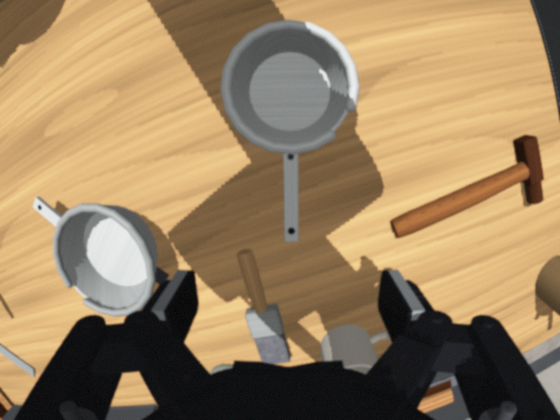

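```bash
python3 - <<'E'
import cv2,numpy as np
t=cv2.imread("pics/w1.png")
cv2.imwrite("pics/w1c.png",np.hstack([cv2.resize(t[190:330,25:165],(560,560),interpolation=cv2.INTER_CUBIC)]))
cv2.imwrite("pics/w1d.png",cv2.resize(t[10:260,210:370],(512,800),interpolation=cv2.INTER_CUBIC)[:,:][:800])
E
python3 - <<'E'
import cv2
im=cv2.imread('pics/w1.png');cv2.imwrite('pics/w1d.png',cv2.resize(im[10:160,210:370],(640,600),interpolation=cv2.INTER_CUBIC))
cv2.imwrite('pics/w1e.png',cv2.resize(im[140:250,230:350],(600,550),interpolation=cv2.INTER_CUBIC))
E
```

```text
(no output)
```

View pics/w1c.png

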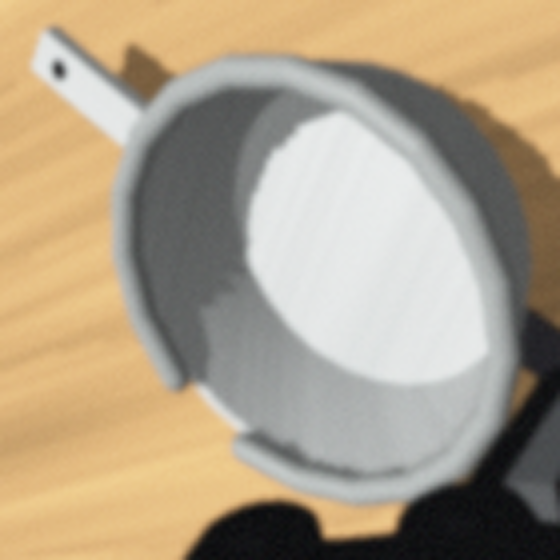

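View pics/w1d.png

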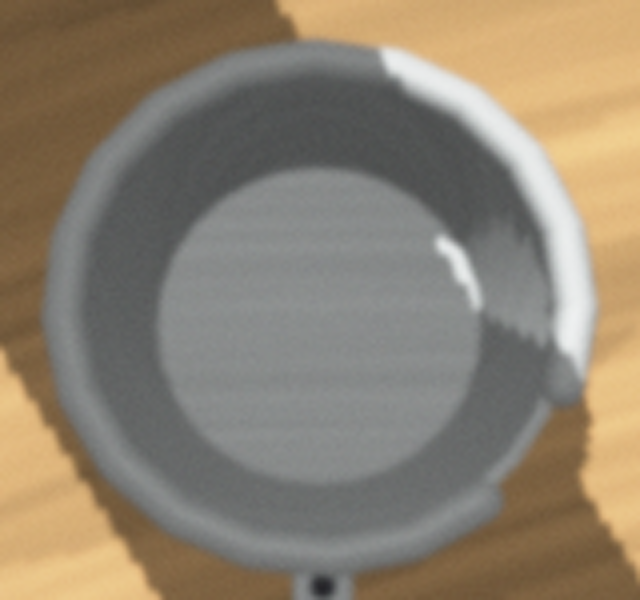

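View pics/w1e.png

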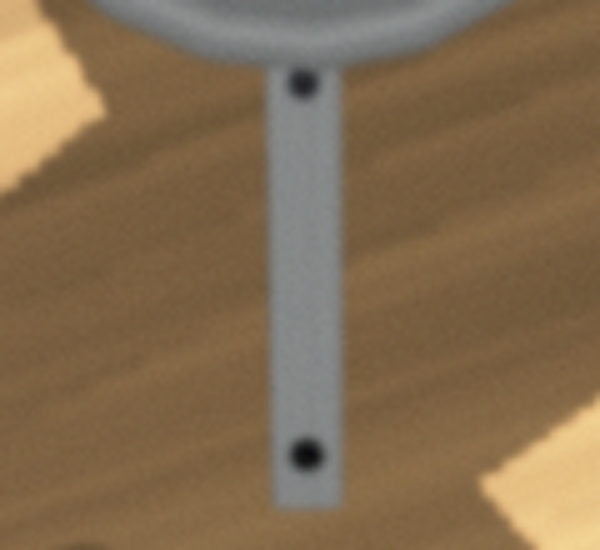

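```bash
python3 - <<'E'
from h import *
c=ld("w1")
ang=lambda v:np.degrees(np.arctan2(v[1],v[0])).round(2)
# mid: outer silhouette of bead
o=np.array([210,10]);X=np.array([[45,310],[160,95],[315,42],[480,120],[597,310],[150,512],[320,572],[60,400]])/4+o
m,e=circ(c,X,.0595,None);print("mid",m,e)
m,e=circ(c,X,.0595,.062);print("mid",m,e)
o=np.array([230,140])
ends=back(c,np.array([[309,507],[305,68],[306,455],[303,85]])/5+o,.050)[:,:2]
for p in ends:print(p,np.linalg.norm(p-m),ang(p-m))
print("dir",ang(ends[0]-ends[1]),ang(ends[2]-ends[3]))
# big
o=np.array([25,190]);X=np.array([[113,240],[140,120],[245,54],[380,100],[470,195],[516,330],[470,460],[360,503],[130,325]])/4+o
b,e=circ(c,X,.0505,None);print("big",b,e)
b,e=circ(c,X,.0505,.073);print("big",b,e)
h=back(c,np.array([[50,48],[133,118]])/4+o,.038)[:,:2]
for p in h:print("h",p,np.linalg.norm(p-b),ang(p-b))
g=back(c,np.array([[183,386],[240,440],[175,392],[238,450]])/4+o,.050)[:,:2]
for p in g:print("g",p,np.linalg.norm(p-b),ang(p-b))
E
```

```text
mid [0.43534631 0.29688278 0.05997837] 0.0016105676854620975
mid [0.43607086 0.29757335] 0.0025070211108655146
[0.57632211 0.251931  ] 0.14749114599776422 -18.03
[0.49395977 0.27884329] 0.06084357921797269 -17.93
[0.56572247 0.25486308] 0.13650533895487257 -18.23
[0.49685199 0.27747578] 0.06401763221504894 -18.3
dir -18.1 -18.18
big [0.53445443 0.03069672 0.07195477] 0.0008928164020434771
big [0.53471387 0.03046067] 0.0013551458338681803
h [ 0.43619688 -0.03414626] 0.11781194679570198 -146.74
h [ 0.46800659 -0.01106806] 0.0785779704711992 -148.1
g [ 0.55038477 -0.03392591] 0.06626619160108531 -76.32
g [ 0.5731268 -0.0224664] 0.06539746060960334 -54.03
g [ 0.55146729 -0.03894673] 0.07140073319181851 -76.43
g [ 0.57621872 -0.02579877] 0.06991264123573215 -53.58
```

```bash
python3 -c "
from h import *
goal(.526,.268,.10,71.85);goal(.526,.268,.043,71.85)"
```

```text
turn [ 0.001 -0.01  -0.001] shift [ -5.8 119.6   4. ] t 1.3 q1,q6 goal 0.47 -0.78
turn [ 0.001 -0.01  -0.001] shift [ -5.8 176.6   4. ] t 1.3 q1,q6 goal 0.47 -0.78
```

play_rows(series="0 -0.01 0 -6 60 4 0;0 -0.01 0 -6 110 4 0;0 -0.01 0 -6 110 4 0;0 -0.01 0 -6 110 4 0")

```text
time_s: 1.8
ee_pos: [0.5262, 0.2693, 0.1111]
orientation: [[0.951, 0.001, 0.31], [-0.31, -0.0, 0.951], [0.001, -1.0, -0.0]]
wrist_force: [0.9, 0.2, 1.0]
width: 0.0427
```

```bash
python3 -c "
from h import *
goal(.526,.268,.043,71.85);save(grab('wrist'),'w2')"
```

```text
turn [0.    0.001 0.001] shift [ 0.1 68.1 -1.3] t 1.8 q1,q6 goal 0.47 -0.78
```

View pics/w2.png

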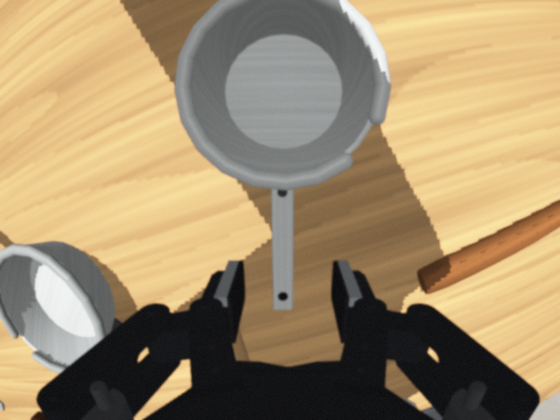

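```bash
python3 -c "
from h import *
c=ld('w2');p=back(c,[[282.5,200],[283,290],[283,309]],.05)
s=env.read_state();print((p-s['ee_pos'])@s['orientation']*1000)"
```

```text
[[-26.52972472  61.7942871   -1.84151618]
 [ 35.99206031  61.92918475  -1.83730196]
 [ 51.52737418  61.96258977  -1.93352354]]
```

play_rows(series="0 0 0 0 40 -2 0;0 0 0 0 68 -2 0;0 0 0 0 68 -2 0;0 0 0 0 68 -2 -1;0 0 0 0 68 -2 -1;0 0 0 0 68 -2 -1;0 0 0 0 68 -2 -1;0 0 0 0 68 -2 -1", force=100)

```text
time_s: 2.85
ee_pos: [0.5285, 0.2678, 0.0455]
orientation: [[0.951, 0.006, 0.31], [-0.31, 0.001, 0.951], [0.005, -1.0, 0.003]]
wrist_force: [2.0, -2.2, 7.0]
width: 0.0111
```

play_rows(series="0 0 0 0 -20 0 -1;0 0 0 0 -50 0 -1;0 0 0 0 -80 0 -1;0 0 0 0 -110 0 -1;0 0 0 0 -110 0 -1")

```text
time_s: 3.48
ee_pos: [0.5295, 0.2684, 0.158]
orientation: [[0.951, 0.011, 0.31], [-0.31, 0.003, 0.951], [0.01, -1.0, 0.007]]
wrist_force: [0.0, -0.6, -2.9]
width: 0.0114
```

```bash
python3 -c "
from h import *
save(grab('wrist'),'w3');save(grab('side'),'s3');
a=cv2.imread('pics/w3.png');b=cv2.imread('pics/s3.png');b=cv2.resize(b[80:290,140:420],(560,420));cv2.imwrite('pics/c3.png',cv2.resize(np.hstack([a,b]),(800,300)))"
```

```text
(no output)
```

View pics/c3.png

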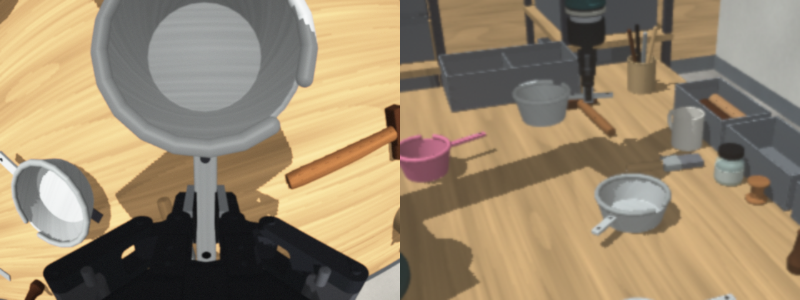

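```bash
python3 - <<'E'
import cv2
im=cv2.imread('pics/w3.png');cv2.imwrite('pics/w3d.png',cv2.resize(im[0:250,110:470],(792,550),interpolation=cv2.INTER_CUBIC))
E
```

```text
(no output)
```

View pics/w3d.png

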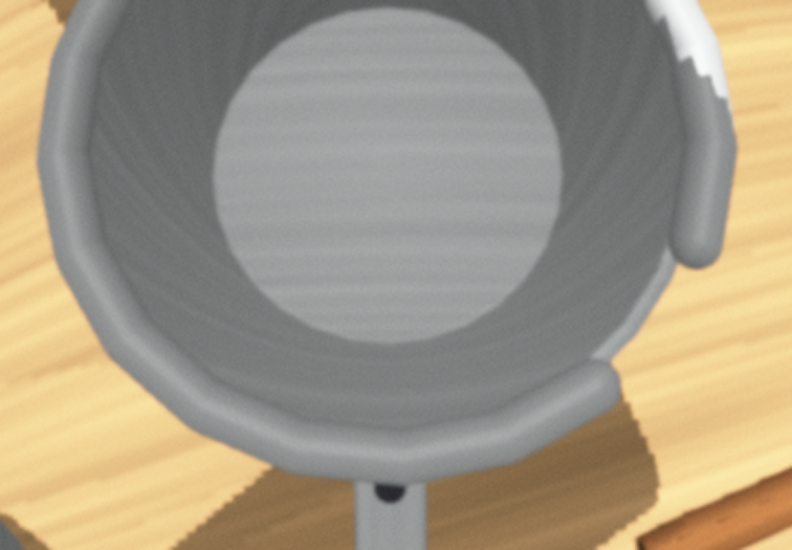

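```bash
cat >>h.py <<'E'
def fitpan(c,bead,floor,Rb,hb,Rf,hf,p0,yaw=None):
    # pan origin p (world), lean direction: tilt vector about world x,y ; points on circles
    def dist(uv,R,h,p,w):
        A=Ro.from_rotvec([w[0],w[1],0]).as_matrix();a=np.linspace(0,2*np.pi,361)
        P=p+(np.c_[R*np.cos(a),R*np.sin(a),0*a+h])@A.T
        q=proj(c,P);d=np.linalg.norm(uv[:,None]-q[None],axis=2);i=d.argmin(1)
        j0=np.clip(i-1,0,359);j1=j0+2;j1=np.minimum(j1,360);t=q[j1]-q[j0];n=np.c_[-t[:,1],t[:,0]]/np.linalg.norm(t,axis=1)[:,None]
        return ((uv-q[i])*n).sum(1)
    f=lambda v:np.r_[dist(bead,Rb,hb,v[:3],v[3:]),dist(floor,Rf,hf,v[:3],v[3:]),(v[3:])*5]
    r=least_squares(f,[*p0,0,0]);return r.x,np.sqrt(np.mean(r.fun**2))
E
python3 - <<'E'
from h import *
c=ld("w3");o=np.array([110,0])
B=np.array([[38,150],[60,270],[190,425],[290,474],[400,483],[520,462],[736,150],[50,70]])/2.2+o
F=np.array([[212,175],[240,85],[388,7],[535,85],[562,175],[520,290],[388,343],[250,290]])/2.2+o
s=env.read_state();p0=s["ee_pos"]-[.095,-.03,.046]
v,e=fitpan(c,B,F,.062,.059,.042,.004,p0);print(v,e)
d=v[:2]-s["ee_pos"][:2];print(np.linalg.norm(d),np.degrees(np.arctan2(-d[1],-d[0])),s["ee_pos"]-v[:3])
E
```

```text
[ 0.43847746  0.29926318  0.10961869 -0.02460882 -0.04281925] 1.241998903689433
0.09441298450107707 -19.631779674536084 [ 0.08892488 -0.03172031  0.04546399]
```

```bash
python3 -c "
from h import *
goal(.5,.12,.165,21);goal(.4867,-.0536,.165,-30)"
```

```text
turn [-0.005  0.889  0.004] shift [  19.8  -10.3 -148.7] t 3.58 q1,q6 goal 0.24 -0.13
turn [-7.000e-03  1.779e+00  1.000e-03] shift [  61.   -10.6 -317.9] t 3.58 q1,q6 goal -0.11 0.41
```

play_rows(series="0 0.18 0 6 -10 -35 -1;0 0.35 0 12 -10 -70 -1;0 0.53 0 18 -10 -100 -1;0 0.71 0 20 -10 -130 -1;0 0.89 0 25 -10 -165 -1;0 1.07 0 30 -10 -195 -1;0 1.25 0 38 -10 -230 -1;0 1.42 0 48 -10 -265 -1")

```text
time_s: 4.58
ee_pos: [0.489, -0.0001, 0.1628]
orientation: [[-0.169, 0.002, 0.986], [-0.986, 0.002, -0.169], [-0.002, -1.0, 0.002]]
wrist_force: [-0.9, 1.0, -3.2]
width: 0.0111
```

```bash
python3 -c "
from h import *
goal(.4867,-.0536,.165,-30)"
```

```text
turn [-0.002  0.353 -0.003] shift [53.1 -2.3  6.8] t 4.58 q1,q6 goal -0.11 0.41
```

play_rows(series="0 0.18 0 30 -2 3 -1;0 0.353 0 53 -2 7 -1;0 0.353 0 53 -2 7 -1;0 0.353 0 53 -2 7 -1")

```text
time_s: 5.08
ee_pos: [0.4858, -0.0529, 0.1636]
orientation: [[-0.498, -0.0, 0.867], [-0.867, 0.003, -0.498], [-0.002, -1.0, -0.002]]
wrist_force: [-0.4, -0.7, -2.9]
width: 0.0111
```

```bash
python3 -c "
from h import *
goal(.4867,-.0536,.165,-30)
for n in('wrist','side','top'):save(grab(n),n[0]+'4')
a=cv2.imread('pics/w4.png');b=cv2.imread('pics/s4.png');t=cv2.imread('pics/t4.png')
b=cv2.resize(b[110:270,220:380],(300,300));t=cv2.resize(t[120:240,220:340],(300,300),interpolation=cv2.INTER_CUBIC);cv2.imwrite('pics/c4.png',np.hstack([cv2.resize(a,(400,300)),b[:,:200+100][:, :200],t[:, :200]]));cv2.imwrite('pics/c4.png',np.vstack([np.hstack([b,t])]))"
```

```text
turn [ 0.002  0.002 -0.002] shift [ 0.2 -1.4  1.1] t 5.08 q1,q6 goal -0.11 0.41
```

View pics/c4.png

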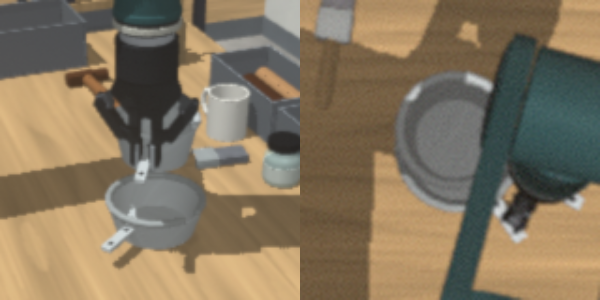

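View pics/w4.png

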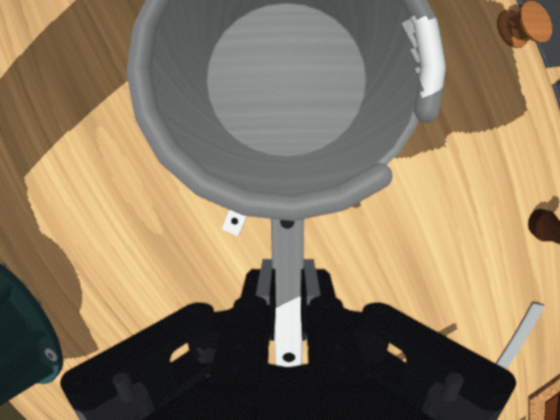

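play_rows(series="0 0 0 0 25 0 -1;0 0 0 0 50 0 -1;0 0 0 0 70 0 -1;0 0 0 0 85 0 -1;0 0 0 0 95 0 -1;0 0 0 0 98 0 -1;0 0 0 0 98 0 -1")

```text
time_s: 6.1
ee_pos: [0.4868, -0.0524, 0.0664]
orientation: [[-0.498, 0.002, 0.867], [-0.867, 0.002, -0.498], [-0.003, -1.0, 0.0]]
wrist_force: [0.5, -0.5, -1.8]
width: 0.0113
```

```bash
python3 -c "
from h import *
for n in('wrist','side'):save(grab(n),n[0]+'5')
a=cv2.imread('pics/w5.png');b=cv2.imread('pics/s5.png')
b=cv2.resize(b[150:270,220:380],(560,420));cv2.imwrite('pics/c5.png',cv2.resize(np.hstack([a,b]),(800,300)))"
```

```text
(no output)
```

View pics/c5.png

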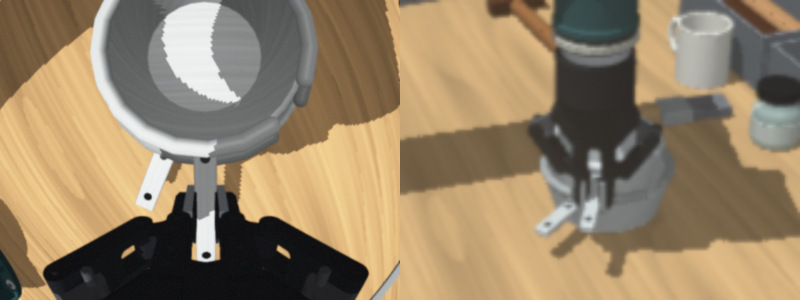

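play_rows(series="0 0 0 0 2 0 -1;0 0 0 0 4 0 -1;0 0 0 0 4 0 -1")

```text
time_s: 6.58
ee_pos: [0.4869, -0.0525, 0.0627]
orientation: [[-0.498, 0.002, 0.867], [-0.867, 0.002, -0.498], [-0.003, -1.0, 0.001]]
wrist_force: [-0.7, -0.1, -2.2]
width: 0.0113
```

play_rows(series="0 0 0 0 2 0 -1;0 0 0 0 3 0 -1")

```text
time_s: 6.82
ee_pos: [0.4868, -0.0525, 0.0595]
orientation: [[-0.498, 0.002, 0.867], [-0.867, 0.002, -0.498], [-0.003, -1.0, 0.001]]
wrist_force: [-0.7, -0.3, -0.4]
width: 0.011
```

play_rows(series="0 0 0 0 1 0 -1;0 0 0 0 1 0 -0.4;0 0 0 0 1 0 -0.4;0 0 0 0 1 0 -0.4")

```text
time_s: 7.32
ee_pos: [0.487, -0.0525, 0.0585]
orientation: [[-0.498, 0.002, 0.867], [-0.867, 0.002, -0.498], [-0.003, -1.0, 0.001]]
wrist_force: [0.1, 0.8, -0.4]
width: 0.0255
```

```bash
python3 -c "
from h import *
for n in('wrist','side'):save(grab(n),n[0]+'6')
a=cv2.imread('pics/w6.png');b=cv2.imread('pics/s6.png')
b=cv2.resize(b[150:270,220:380],(560,420));cv2.imwrite('pics/c6.png',cv2.resize(np.hstack([a,b]),(800,300)))"
```

```text
(no output)
```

View pics/c6.png

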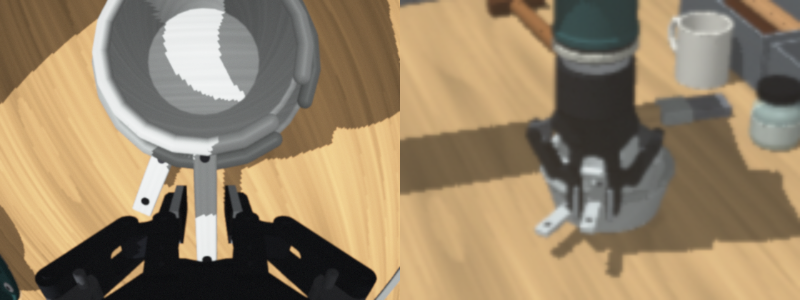

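```bash
cat >>h.py <<'E'
def arc(ths,z,r=.096,b=(.5347,.0295)):
    s=env.read_state();R=s["orientation"]
    for t in ths:
        p=np.radians(t+90);a=np.radians(t)
        G=np.array([[np.sin(p),0,np.cos(p)],[-np.cos(p),0,np.sin(p)],[0,-1,0]])
        rv=Ro.from_matrix(R.T@G).as_rotvec();d=R.T@(np.array([b[0]+r*np.cos(a),b[1]+r*np.sin(a),z])-s["ee_pos"])*1000
        print(t,rv.round(3),d.round(1))
E
python3 -c "
from h import *
arc([-115,-110,-105,-100,-95,-90,-85,-80],.055)"
```

```text
-115 [-0.001 -0.085 -0.003] [0.8 3.5 8.7]
-110 [-0.001 -0.172 -0.003] [-0.3  3.5 17.1]
-105 [-0.001 -0.259 -0.003] [-2.1  3.5 25.2]
-100 [-0.001 -0.346 -0.003] [-4.6  3.6 33.2]
-95 [-0.001 -0.434 -0.003] [-7.7  3.6 41. ]
-90 [-0.001 -0.521 -0.003] [-11.6   3.6  48.4]
-85 [-0.002 -0.608 -0.003] [-16.1   3.6  55.5]
-80 [-0.002 -0.696 -0.003] [-21.2   3.6  62.1]
```

play_rows(series="0 -0.085 0 1 3.5 9 -0.4;0 -0.172 0 0 3.5 17 -0.4;0 -0.259 0 -2 3.5 25 -0.4;0 -0.346 0 -5 3.5 33 -0.4;0 -0.434 0 -8 3.5 41 -0.4;0 -0.521 0 -12 3.5 48 -0.4;0 -0.608 0 -16 3.5 55.5 -0.4")

```text
time_s: 8.3
ee_pos: [0.5423, -0.0662, 0.0548]
orientation: [[0.09, 0.0, 0.996], [-0.996, 0.002, 0.09], [-0.002, -1.0, 0.0]]
wrist_force: [-0.9, 0.2, -0.0]
width: 0.026
```

```bash
python3 -c "
from h import *
arc([-82,-79,-76,-73,-71,-69,-67],.055)
for n in('wrist','side'):save(grab(n),n[0]+'7')
a=cv2.imread('pics/w7.png');b=cv2.imread('pics/s7.png')
b=cv2.resize(b[150:270,220:380],(560,420));cv2.imwrite('pics/c7.png',cv2.resize(np.hstack([a,b]),(800,300)))"
```

```text
-82 [-0.    -0.05  -0.002] [-0.1 -0.2  5.8]
-79 [-0.001 -0.102 -0.002] [-0.5 -0.2 10.8]
-76 [-0.001 -0.154 -0.002] [-1.1 -0.2 15.8]
-73 [-0.001 -0.207 -0.002] [-2.  -0.2 20.7]
-71 [-0.001 -0.242 -0.002] [-2.8 -0.2 24. ]
-69 [-0.001 -0.277 -0.002] [-3.6 -0.2 27.2]
-67 [-0.001 -0.311 -0.002] [-4.6 -0.2 30.4]
```

View pics/c7.png

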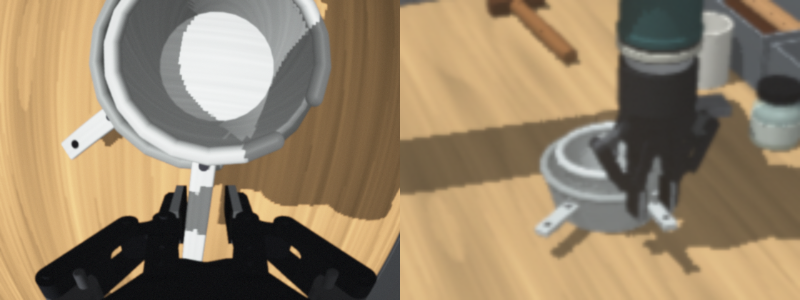

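play_rows(series="0 -0.025 0 0 0 3 -0.4;0 -0.05 0 0 0 6 -0.4;0 -0.1 0 0 0 11 -0.4;0 -0.154 0 -1 0 16 -0.4;0 -0.18 0 -1.5 0 18 -0.4")

```text
time_s: 9.02
ee_pos: [0.5617, -0.0632, 0.055]
orientation: [[0.265, 0.003, 0.964], [-0.964, 0.002, 0.265], [-0.001, -1.0, 0.003]]
wrist_force: [-0.7, -0.0, -0.1]
width: 0.0254
```

```bash
cat > look.py <<'E'
from h import *
import sys
k=sys.argv[1]
for n in('wrist','side'):save(grab(n),n[0]+k)
a=cv2.imread(f'pics/w{k}.png');b=cv2.imread(f'pics/s{k}.png')
b=cv2.resize(b[150:270,220:380],(560,420));cv2.imwrite(f'pics/c{k}.png',cv2.resize(np.hstack([a,b]),(800,300)))
E
python3 look.py 8
```

```text
(no output)
```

View pics/c8.png

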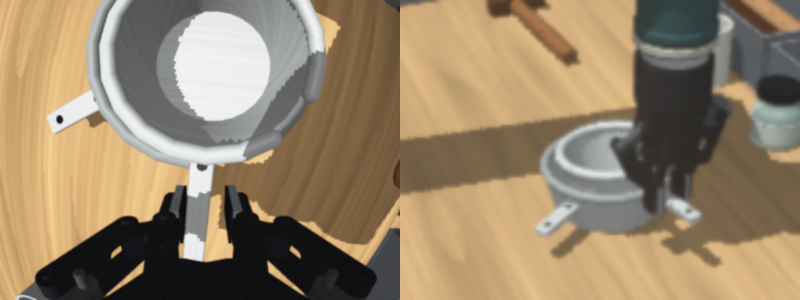

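```bash
python3 - <<'E'
import cv2
im=cv2.imread('pics/w8.png');cv2.imwrite('pics/w8d.png',cv2.resize(im[120:360,200:440],(600,600),interpolation=cv2.INTER_CUBIC))
E
python3 -c "
from h import *
arc([-73,-71,-69,-67,-65],.055)"
```

```text
-73 [-0.003 -0.029 -0.001] [-0.6  0.1  1.2]
-71 [-0.003 -0.064 -0.001] [-0.7  0.1  4.6]
-69 [-0.003 -0.099 -0.001] [-1.   0.1  7.9]
-67 [-0.003 -0.134 -0.001] [-1.4  0.1 11.2]
-65 [-0.003 -0.169 -0.001] [-1.9  0.1 14.5]
```

View pics/w8d.png

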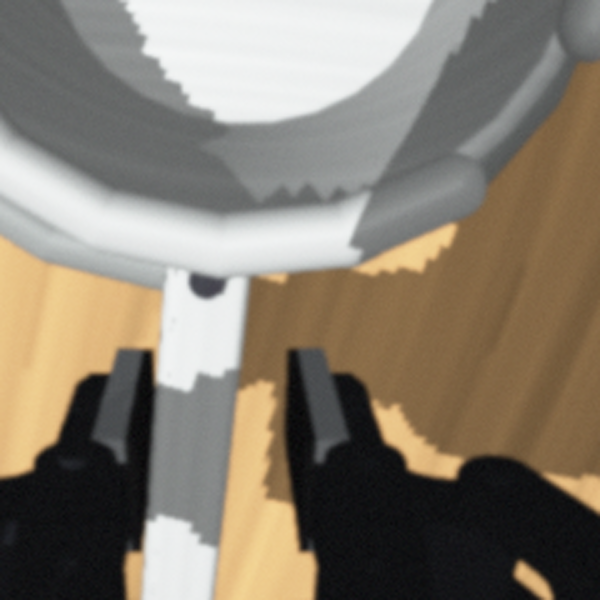

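play_rows(series="0 -0.03 0 -0.5 0 2 -0.4;0 -0.06 0 -0.7 0 4.6 -0.4;0 -0.08 0 -0.8 0 6 -0.4")

```text
time_s: 9.5
ee_pos: [0.5675, -0.0608, 0.0551]
orientation: [[0.342, 0.003, 0.94], [-0.94, 0.002, 0.342], [-0.001, -1.0, 0.004]]
wrist_force: [-1.4, 0.4, -0.4]
width: 0.0257
```

```bash
python3 look.py 9; python3 -c "
from h import *
arc([-69,-67,-65,-63],.055)"
```

```text
-69 [-0.004 -0.018 -0.001] [-0.1  0.2  1.6]
-67 [-0.004 -0.053 -0.001] [-0.2  0.2  4.9]
-65 [-0.004 -0.088 -0.001] [-0.5  0.2  8.3]
-63 [-0.004 -0.123 -0.001] [-0.8  0.2 11.6]
```

View pics/c9.png

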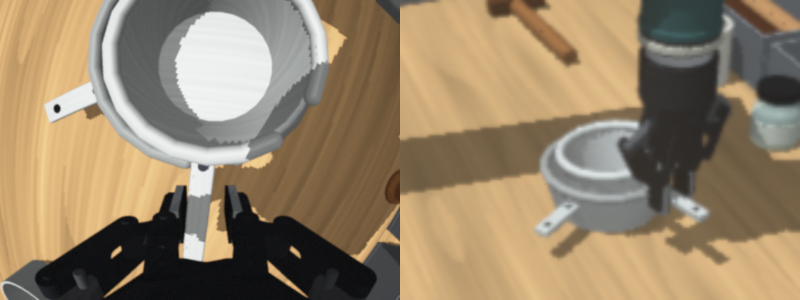

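play_rows(series="0 -0.025 0 0 0 2.5 -0.4;0 -0.05 0 0 0 5 -0.4;0 -0.05 0 0 0 5 -0.4")

```text
time_s: 9.98
ee_pos: [0.5728, -0.059, 0.0552]
orientation: [[0.388, 0.004, 0.921], [-0.921, 0.002, 0.388], [-0.0, -1.0, 0.004]]
wrist_force: [-0.2, 0.5, 0.4]
width: 0.0256
```

```bash
python3 look.py 10; python3 -c "
from h import *
arc([-67,-65,-63,-61],.055)"
```

```text
-67 [-0.004 -0.003 -0.   ] [-0.4  0.2 -0.4]
-65 [-0.004 -0.038 -0.   ] [-0.5  0.3  3. ]
-63 [-0.004 -0.073 -0.   ] [-0.6  0.3  6.3]
-61 [-0.004 -0.108 -0.   ] [-0.9  0.3  9.7]
```

View pics/c10.png

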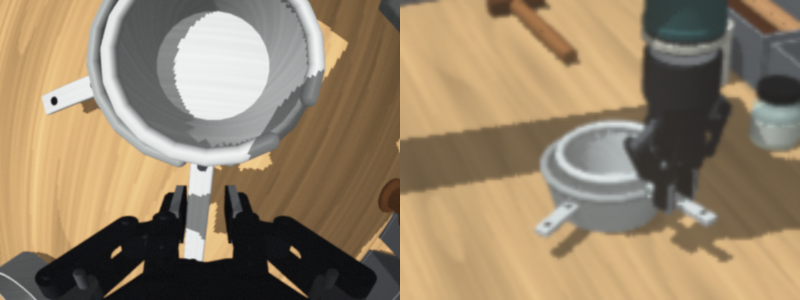

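```bash
python3 - <<'E'
import cv2
im=cv2.imread('pics/w10.png');cv2.imwrite('pics/w10d.png',cv2.resize(im[180:380,200:400],(600,600),interpolation=cv2.INTER_CUBIC))
E
```

```text
(no output)
```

View pics/w10d.png

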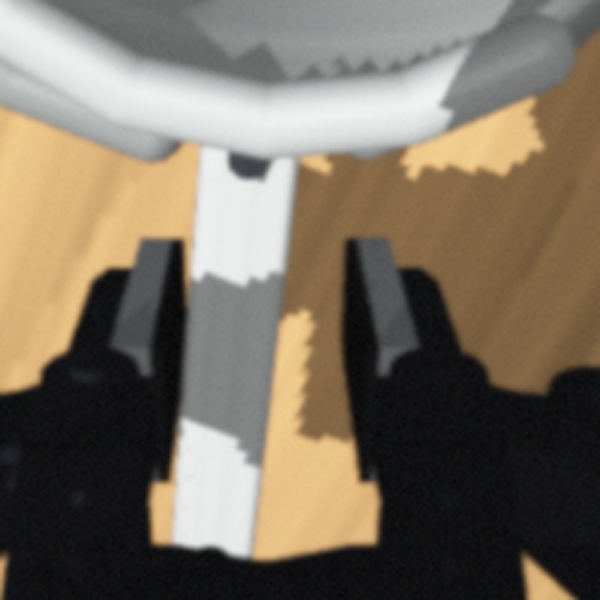

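play_rows(series="0 0 0 0 0 -1 0;0 0 0 0 0 -2 0;0 0 0 0 -40 -2 0;0 0 0 0 -90 -2 0;0 0 0 0 -110 -2 0;0 0 0 0 -110 -2 0")

```text
time_s: 10.82
ee_pos: [0.5717, -0.0604, 0.167]
orientation: [[0.388, 0.008, 0.922], [-0.922, 0.001, 0.388], [0.002, -1.0, 0.008]]
wrist_force: [-0.4, -0.4, 0.4]
width: 0.0426
```

```bash
python3 look.py 11; python3 - <<'E'
import cv2
im=cv2.imread('pics/w11.png');cv2.imwrite('pics/w11d.png',cv2.resize(im[0:270,90:450],(800,600),interpolation=cv2.INTER_CUBIC))
E
```

```text
(no output)
```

View pics/w11d.png

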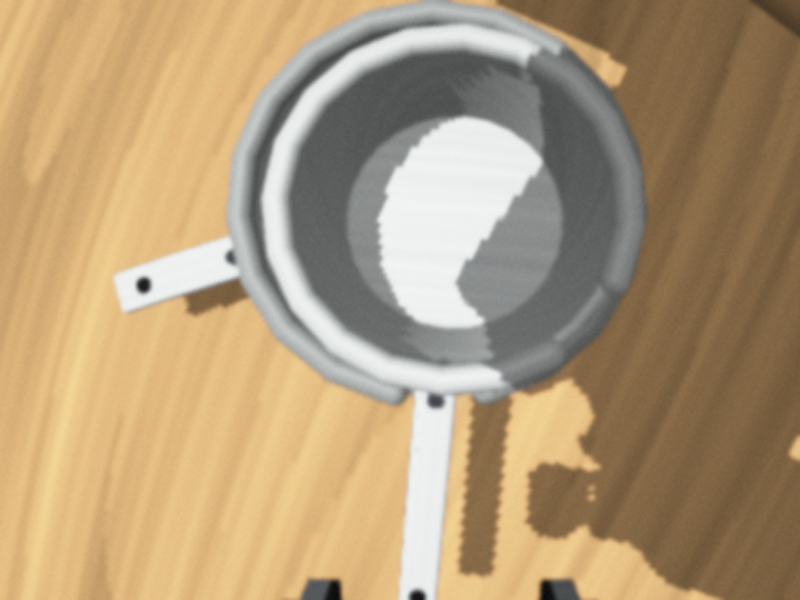

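View pics/c11.png

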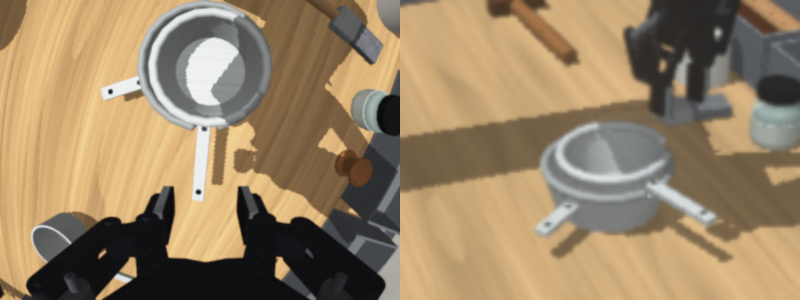

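```bash
python3 - <<'E'
from h import *
c=ld("w11");k=800/360;o=np.array([90,0])
B=np.array([[262,205],[280,120],[330,60],[390,31],[460,25],[275,275],[305,330],[350,370],[400,390]])/k+o
F=np.array([[347,225],[370,150],[455,116],[540,160],[562,225],[540,290],[455,328],[375,295]])/k+o
v,e=fitpan(c,B,F,.062,.059,.042,.004,[.535,.03,.004]);print("mid",v,e)
for R in(.040,.041,.042,.043):print(circ(c,F,.008,None),end=' ');print(circ(c,B,.063,None));break
h=back(c,np.array([[434,401],[418,596],[433.5,394]])/k+o,.054)[:,:2]
ang=lambda v:np.degrees(np.arctan2(v[1],v[0])).round(2)
print(h,ang(h[1]-h[0]))
# ring
X=np.array([[228,205],[245,125],[300,50],[370,12],[435,1],[510,12],[600,75],[648,200],[632,290],[300,345],[245,275]])/k+o
print("big",circ(c,X,.0505,None),circ(c,X,.0505,.073))
b=circ(c,X,.0505,.073)[0]
g=back(c,np.array([[404,396],[478,398],[115,292]])/k+o,.05)[:,:2]
for p in g:print(p,np.linalg.norm(p-b),ang(p-b))
E
```

```text
mid [ 0.54320986  0.02787274  0.00946561 -0.03206092 -0.02886403] 0.8664403931213366
(array([0.54333664, 0.02821046, 0.0430237 ]), np.float64(0.0005737473432444837)) (array([0.54073937, 0.02926041, 0.06246229]), np.float64(0.0007280175547168225))
[[ 0.56069984 -0.03365829]
 [ 0.58364804 -0.10407865]
 [ 0.55959892 -0.03147228]] -71.95
big (array([0.53570226, 0.03130928, 0.07164118]), np.float64(0.0008896672316848586)) (array([0.53640438, 0.03057142]), np.float64(0.0014799473193316812))
[ 0.55069066 -0.03675005] 0.06882062205370328 -78.02
[ 0.57470588 -0.02744887] 0.0695223604066692 -56.57
[ 0.43832063 -0.03989366] 0.12077147342633142 -144.31
```

```bash
python3 - <<'E'
import cv2
im=cv2.imread('pics/w7.png');cv2.imwrite('pics/w7d.png',cv2.resize(im[0:250,110:470],(792,550),interpolation=cv2.INTER_CUBIC))
im=cv2.imread('pics/s11.png');cv2.imwrite('pics/s11d.png',cv2.resize(im[190:250,260:370],(792,432),interpolation=cv2.INTER_CUBIC))
from h import *
c=ld("w1");o=np.array([210,10]);X=np.array([[45,310],[160,95],[315,42],[480,120],[597,310],[150,512],[320,572],[60,400]])/4+o
F=np.array([[157,325],[195,225],[320,168],[440,225],[481,330],[440,430],[320,484],[200,430]])/4+o
v,e=fitpan(c,X,F,.062,.059,.042,.004,[.435,.297,.0]);print(v,e)
print(circ(c,X,.059),circ(c,F,.004))
E
```

```text
[ 0.43480814  0.29783259 -0.00671416  0.00807559  0.00086732] 1.3789647695742022
(array([0.43530033, 0.2969    , 0.06008161]), np.float64(0.0016133396919565401)) (array([0.43525194, 0.29776173, 0.04226469]), np.float64(0.0002667914661397768))
```

View pics/w7d.png

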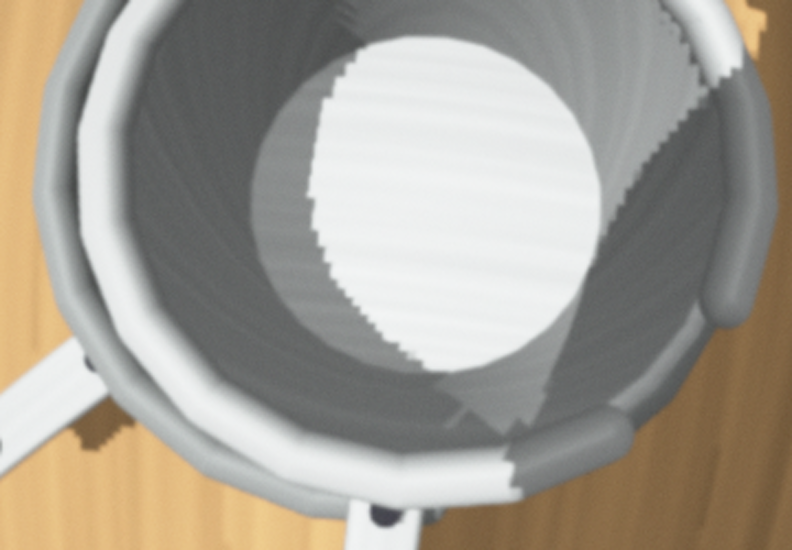

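View pics/s11d.png

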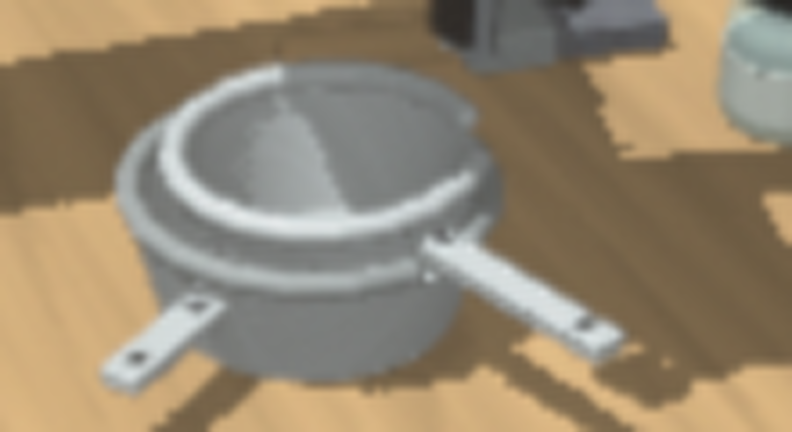

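```bash
cat >>h.py <<'E'
def tri(c1,u1,c2,u2,p0=(.55,0,.05)):
    r=least_squares(lambda p:np.r_[(proj(c1,p)[0]-u1),(proj(c2,p)[0]-u2)],p0);return r.x.round(4),r.fun.round(1)
E
python3 - <<'E'
from h import *
w=ld("w11");s=ld("s11");k=800/360
W=lambda x,y:np.array([x/k+90,y/k]);S=lambda x,y:np.array([x/7.2+260,y/7.2+190])
print("mid outer hole",tri(w,W(418,596),s,S(583,322)))
print("mid inner hole",tri(w,W(435,401),s,S(445,236)))
print("big outer hole",tri(w,W(144,285),s,S(137,357)))
print("big inner hole",tri(w,W(232,257),s,S(199,305)))
E
```

```text
mid outer hole (array([ 0.5832, -0.1025,  0.0575]), array([ 0.1,  0.1, -0.5,  0.2]))
mid inner hole (array([ 0.5611, -0.0333,  0.0558]), array([ 0.2,  0.2, -1.1,  0.1]))
big outer hole (array([ 0.4432, -0.0365,  0.0351]), array([ 0.2,  0.2, -0.9, -0.2]))
big inner hole (array([ 0.4733, -0.015 ,  0.0364]), array([ 0.3,  0.3, -1.2, -0.3]))
```

play_rows(series="0 0 0 0 50 0 -0.2;0 0 0 0 95 0 -0.2;0 0 0 0 112 0 -0.2;0 0 0 0 112 1 -0.4;0 -0.02 0 0 112 4 -0.4;0 -0.04 0 0 112 6 -0.4;0 -0.06 0 0 112 8 -0.4;0 -0.06 0 0 112 8 -0.4")

```text
time_s: 11.92
ee_pos: [0.5783, -0.0566, 0.0532]
orientation: [[0.443, 0.005, 0.897], [-0.897, 0.002, 0.443], [0.0, -1.0, 0.005]]
wrist_force: [0.2, 0.2, 0.3]
width: 0.0254
```

```bash
python3 look.py 12;python3 - <<'E'
import cv2
im=cv2.imread('pics/w12.png');cv2.imwrite('pics/w12d.png',cv2.resize(im[120:360,120:440],(800,600),interpolation=cv2.INTER_CUBIC))
E
```

```text
(no output)
```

View pics/w12d.png

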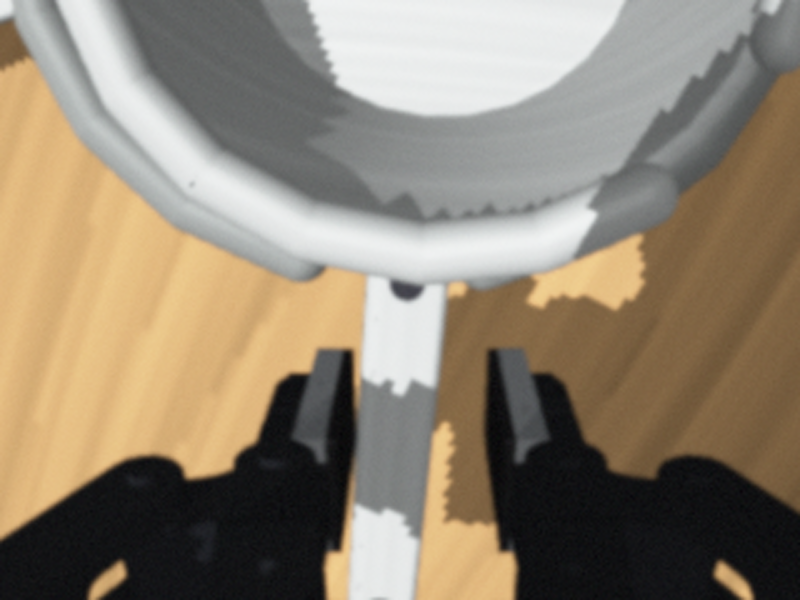

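play_rows(series="0 -0.02 0 0 0 2 -0.4;0 -0.04 0 0 0 4 -0.4;0 -0.05 0 0 0 6 -0.4;0 -0.05 0 0 0 6 -0.4")

```text
time_s: 12.52
ee_pos: [0.5835, -0.0543, 0.0529]
orientation: [[0.487, 0.004, 0.873], [-0.873, 0.002, 0.487], [0.001, -1.0, 0.004]]
wrist_force: [-1.2, -3.2, 0.6]
width: 0.0255
```

```bash
python3 look.py 13;python3 - <<'E'
import cv2
im=cv2.imread('pics/w13.png');cv2.imwrite('pics/w13d.png',cv2.resize(im[120:360,120:440],(800,600),interpolation=cv2.INTER_CUBIC))
E
```

```text
(no output)
```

View pics/w13d.png

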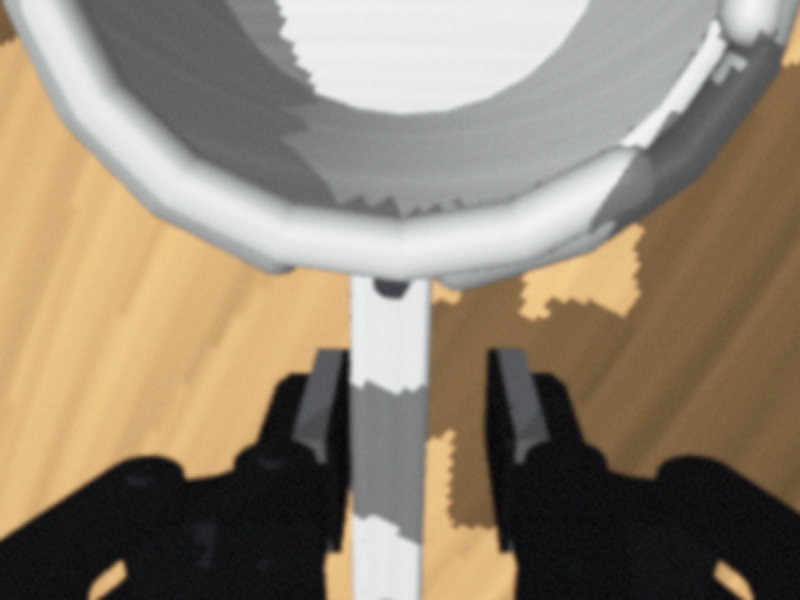

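play_rows(series="0 0 0 0 0 -2 -0.3;0 0 0 0 0 -3 -0.2;0 0 0 0 -40 -3 -0.2;0 0 0 0 -90 -3 0;0 0 0 0 -112 -3 0;0 0 0 0 -112 -3 0")

```text
time_s: 13.38
ee_pos: [0.582, -0.056, 0.1671]
orientation: [[0.487, 0.009, 0.874], [-0.874, 0.001, 0.487], [0.004, -1.0, 0.008]]
wrist_force: [0.8, -0.2, 0.4]
width: 0.0426
```

```bash
python3 look.py 14;python3 - <<'E'
import cv2
im=cv2.imread('pics/w14.png');cv2.imwrite('pics/w14d.png',cv2.resize(im[0:270,90:450],(800,600),interpolation=cv2.INTER_CUBIC))
im=cv2.imread('pics/s14.png');cv2.imwrite('pics/s14d.png',cv2.resize(im[190:250,260:370],(792,432),interpolation=cv2.INTER_CUBIC))
E
```

```text
(no output)
```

View pics/w14d.png

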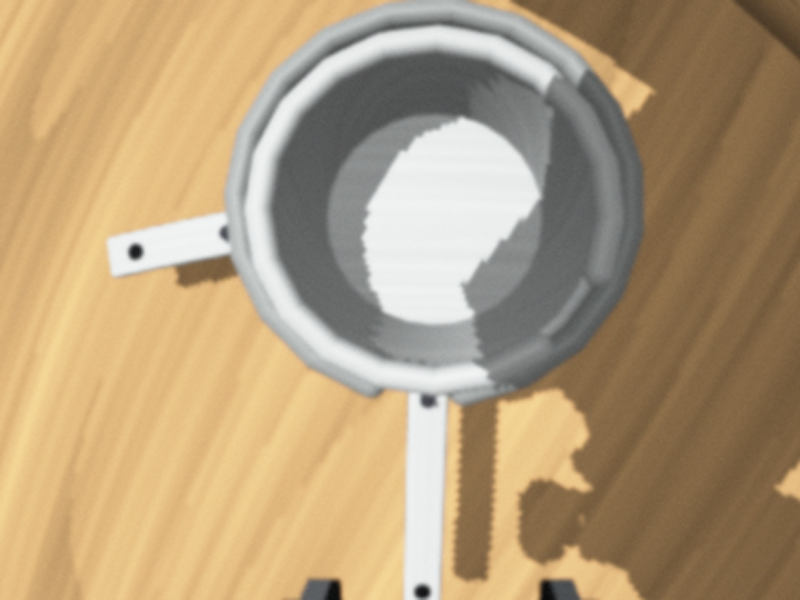

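View pics/s14d.png

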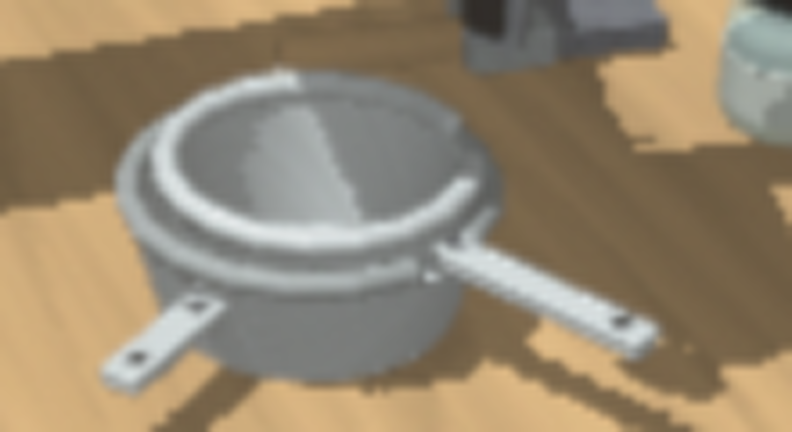

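```bash
python3 - <<'E'
from h import *
w=ld("w14");s=ld("s14");k=800/360
W=lambda x,y:np.array([x/k+90,y/k]);S=lambda x,y:np.array([x/7.2+260,y/7.2+190])
a=tri(w,W(422,591),s,S(621,321));print("mid outer hole",a)
b_=tri(w,W(428,400),s,S(447,247));print("mid inner hole",b_)
print("big outer hole",tri(w,W(135,251),s,S(137,357)))
print("big inner hole",tri(w,W(226,233),s,S(199,305)))
o=np.array([90,0])
B=np.array([[244,215],[260,120],[310,60],[390,31],[450,26],[540,58],[252,280],[295,345],[360,383],[420,393],[490,383]])/k+o
F=np.array([[327,220],[350,155],[435,114],[520,155],[543,215],[520,280],[435,325],[350,285]])/k+o
v,e=fitpan(w,B,F,.062,.059,.042,.004,[.535,.03,.004]);print("mid",v,e)
print(circ(w,F,.008,None),circ(w,B,.063,None))
X=np.array([[226,205],[245,125],[300,50],[370,12],[440,0],[510,12],[600,75],[643,200],[620,300],[300,352],[245,280]])/k+o
print("big",circ(w,X,.0505,None),circ(w,X,.0505,.073))
ang=lambda v:np.degrees(np.arctan2(v[1],v[0])).round(2)
h=back(w,np.array([[422,591],[428,400]])/k+o,.054)[:,:2];print(h,ang(h[0]-h[1]))
g=back(w,np.array([[381,389],[457,397]])/k+o,.05)[:,:2]
b=circ(w,X,.0505,.073)[0]
for p in g:print(p,np.linalg.norm(p-b),ang(p-b))
E
```

```text
mid outer hole (array([ 0.6003, -0.0975,  0.0503]), array([ 0.2,  0.2, -0.7,  0.2]))
mid inner hole (array([ 0.5668, -0.0322,  0.0496]), array([-0.1, -0.1,  0.3, -0. ]))
big outer hole (array([ 0.4428, -0.0365,  0.0353]), array([ 0.2,  0.3, -1. , -0.3]))
big inner hole (array([ 0.4733, -0.015 ,  0.0364]), array([ 0.2,  0.3, -1.2, -0.3]))
mid [ 0.53705573  0.0259856   0.00397541  0.00320254 -0.04948962] 0.9457815201147332
(array([0.53715105, 0.02601001, 0.0425221 ]), np.float64(0.0003225069761704682)) (array([0.53476898, 0.02570456, 0.06164498]), np.float64(0.0008648109608768554))
big (array([0.53550234, 0.03056664, 0.07141024]), np.float64(0.0004858671693092148)) (array([0.53637253, 0.02983863]), np.float64(0.0014837650861655653))
[[ 0.59930674 -0.09575261]
 [ 0.56647172 -0.03148152]] -62.94
[ 0.55063445 -0.03663373] 0.06798512446903875 -77.89
[ 0.57512347 -0.0263487 ] 0.06825430963192364 -55.41
```

```bash
python3 - <<'E'
import cv2
im=cv2.imread('pics/w14.png');cv2.imwrite('pics/w14e.png',cv2.resize(im[100:190,290:390],(800,600),interpolation=cv2.INTER_CUBIC)[:, :])
E
python3 -c "
from h import *
goal(.511,-.297,.22,-89)
goal(.511,-.297,.22,91)"
```

```text
turn [-0.003  2.061 -0.004] shift [ 177.3  -56.4 -177.4] t 13.47 q1,q6 goal -0.53 1.03
turn [-0.004 -1.08   0.002] shift [ 177.3  -56.4 -177.4] t 13.47 q1,q6 goal -0.53 -2.11
```

View pics/w14e.png

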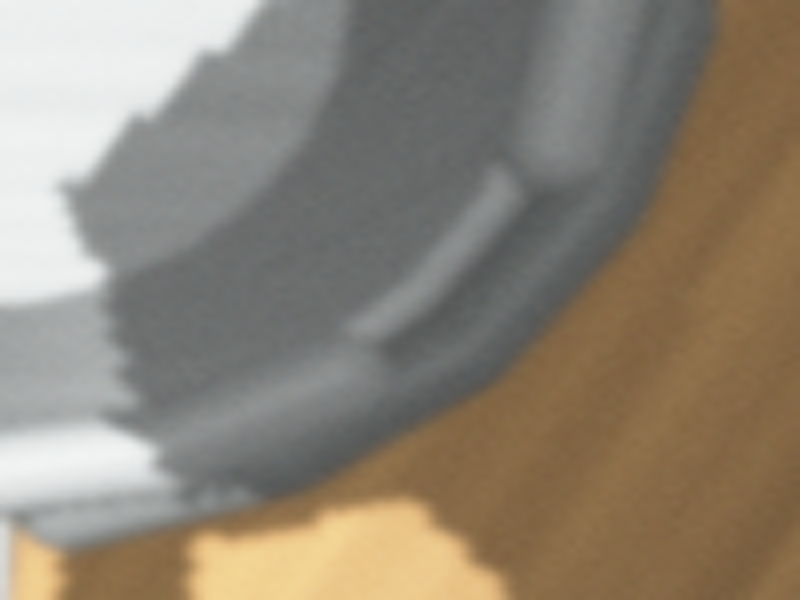

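```bash
python3 - <<'E'
from h import *
w=ld("w14");g=back(w,[[359.4,127],[337.5,154.8]],.063)[:,:2]
ang=lambda v:np.degrees(np.arctan2(v[1],v[0])).round(2)
m=np.array([.536,.026]);print(g,np.linalg.norm(g[0]-g[1]))
for p in(*g,g.mean(0)):print(np.linalg.norm(p-m),ang(p-m))
E
```

```text
[[0.59496919 0.03191506]
 [0.59138935 0.00604404]] 0.026117521541017624
0.05926510662488744 5.73
0.05887461620926889 -19.81
0.05760864011294324 -7.0
```

play_rows(series="0 -0.15 0 25 -30 -25 0;0 -0.3 0 50 -56 -50 0;0 -0.47 0 75 -56 -75 0;0 -0.63 0 100 -56 -100 0;0 -0.78 0 130 -56 -130 0;0 -0.93 0 155 -56 -155 0;0 -1.08 0 177 -56 -177 0;0 -1.08 0 177 -56 -177 0")

```text
time_s: 14.48
ee_pos: [0.5099, -0.2979, 0.2176]
orientation: [[1.0, 0.001, -0.015], [0.015, 0.003, 1.0], [0.001, -1.0, 0.003]]
wrist_force: [-0.4, -0.5, 0.5]
width: 0.0427
```

```bash
python3 look.py 15
```

```text
(no output)
```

View pics/w15.png

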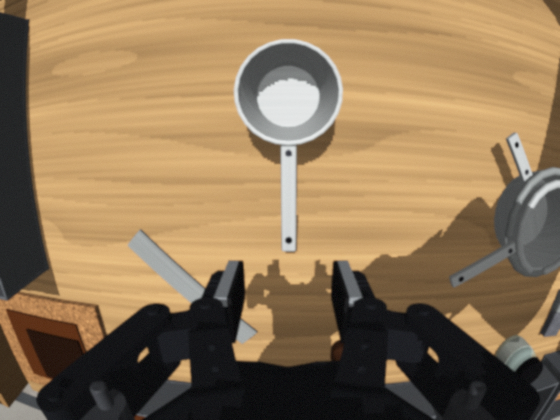

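```bash
python3 - <<'E'
from h import *
c=ld("w15");s=env.read_state()
p=back(c,[[289,150],[289,240],[289,251]],.059);T=(p-s['ee_pos'])@s['orientation']*1000;print(p,T)
print(back(c,[[338,352]],.08))
rim=[[234,92],[342,92],[288,39],[288,144],[250,55],[327,55],[250,130],[327,130]]
print(circ(c,rim,.062,None))
ang=lambda v:np.degrees(np.arctan2(v[1],v[0])).round(2)
m=circ(c,rim,.062,None)[0][:2];print(np.linalg.norm(p[2,:2]-m),ang(p[2,:2]-m),ang(p[2]-p[0]))
E
```

```text
[[ 0.46401294 -0.29529482  0.059     ]
 [ 0.5492575  -0.29394328  0.059     ]
 [ 0.56069922 -0.29375746  0.059     ]] [[-46.70327848 158.93132354   0.4458993 ]
 [ 38.55180176 159.07429546   0.56206108]
 [ 49.99498811 159.0935049    0.58206738]]
[[ 0.6711282  -0.23937903  0.08      ]]
(array([ 0.41196291, -0.29671609,  0.04712603]), np.float64(0.00041192821203688777))
0.14876573269029106 1.14 0.91
```

play_rows(series="0 0 0 -1 55 0 0;0 0 0 -2 110 0.5 0;0 0 0 -3 145 0.5 0;0 0 0 -3 163 0.5 0;0 0 0 -3 163 0.5 0;0 0 0 -3 163 0.5 -1;0 0 0 -3 163 0.5 -1;0 0 0 -3 163 0.5 -1", force=100)

```text
time_s: 15.58
ee_pos: [0.5092, -0.2955, 0.0566]
orientation: [[1.0, 0.005, -0.014], [0.014, 0.002, 1.0], [0.005, -1.0, 0.002]]
wrist_force: [1.0, -0.4, 4.0]
width: 0.0108
```

play_rows(series="0 0 0 0 0 0 -1;0 0 0 0 0 0 -1;0 0 0 0 -20 0 -1;0 0 0 0 -60 0 -1;0 0 0 0 -100 0 -1;0 0 0 0 -120 0 -1;0 0 0 0 -120 0 -1")

```text
time_s: 16.45
ee_pos: [0.5093, -0.2963, 0.1779]
orientation: [[1.0, 0.007, -0.014], [0.014, 0.0, 1.0], [0.007, -1.0, 0.0]]
wrist_force: [0.1, -0.1, -1.6]
width: 0.011
```

```bash
python3 look.py 16; python3 -c "
from h import *
goal(.629,.0135,.175,82.5)"; python3 - <<'E'
import cv2
im=cv2.imread('pics/w16.png');cv2.imwrite('pics/w16d.png',cv2.resize(im[0:360,110:470],(600,600),interpolation=cv2.INTER_CUBIC))
E
```

```text
turn [-0.003  0.145  0.003] shift [125.4   2.  307.1] t 16.55 q1,q6 goal 0.02 -1.42
```

View pics/w16d.png

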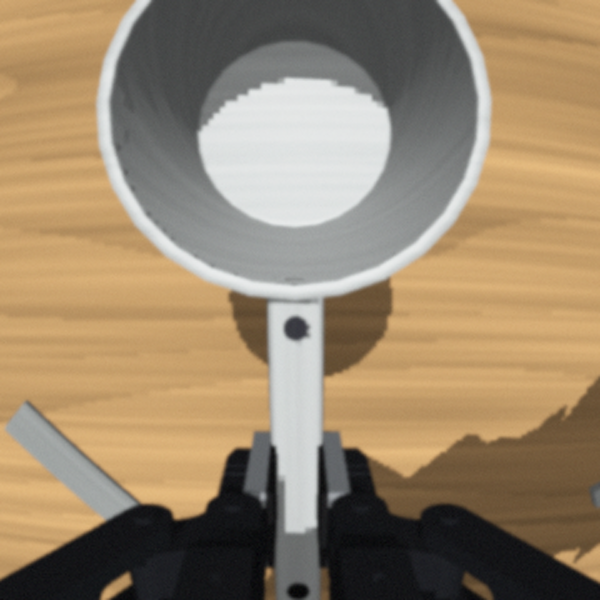

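play_rows(series="0 0.02 0 15 0 35 -1;0 0.04 0 32 0 75 -1;0 0.06 0 50 0 120 -1;0 0.08 0 66 0 165 -1;0 0.1 0 85 0 210 -1;0 0.12 0 105 0 255 -1;0 0.14 0 125 0 295 -1;0 0.145 0 129 0 307 -1")

```text
time_s: 17.55
ee_pos: [0.6325, 0.016, 0.175]
orientation: [[0.992, 0.001, 0.128], [-0.128, 0.004, 0.992], [0.001, -1.0, 0.004]]
wrist_force: [-1.1, -0.1, -1.4]
width: 0.011
```

```bash
python3 -c "
from h import *
goal(.6324,.0133,.178,82.5);goal(.6324,.0133,.085,82.5)"
```

```text
turn [-0.004  0.002  0.001] shift [ 0.2 -3.  -2.7] t 17.55 q1,q6 goal 0.02 -1.42
turn [-0.004  0.002  0.001] shift [ 0.2 90.  -3.1] t 17.55 q1,q6 goal 0.02 -1.42
```

play_rows(series="-0.004 0 0 0 0 -3 -1;-0.004 0 0 0 15 -3 -1;-0.004 0 0 0 40 -3 -1;-0.004 0 0 0 65 -3 -1;-0.004 0 0 0 82 -3 -1;-0.004 0 0 0 90 -3 -1;-0.004 0 0 0 90 -3 -1")

```text
time_s: 18.42
ee_pos: [0.6319, 0.013, 0.0845]
orientation: [[0.992, -0.0, 0.129], [-0.129, -0.0, 0.992], [-0.0, -1.0, -0.0]]
wrist_force: [0.7, 0.6, -2.1]
width: 0.011
```

```bash
python3 look.py 17; python3 - <<'E'
import cv2
im=cv2.imread('pics/w17.png');cv2.imwrite('pics/w17d.png',cv2.resize(im[0:360,110:470],(600,600),interpolation=cv2.INTER_CUBIC))
E
```

```text
(no output)
```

View pics/w17d.png

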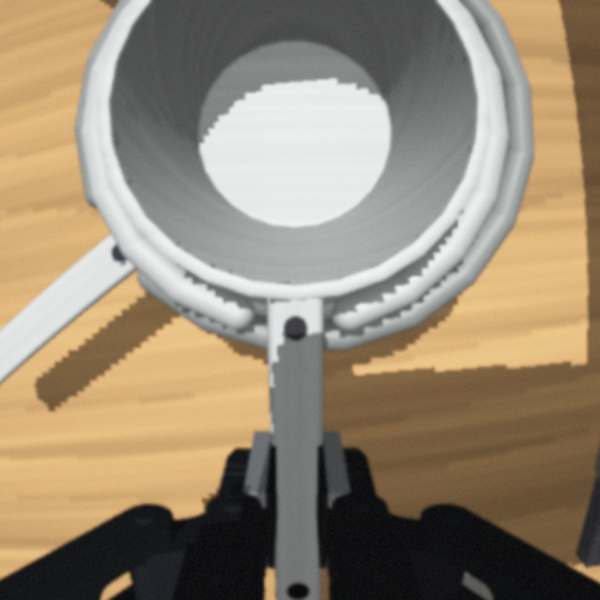

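View pics/c17.png

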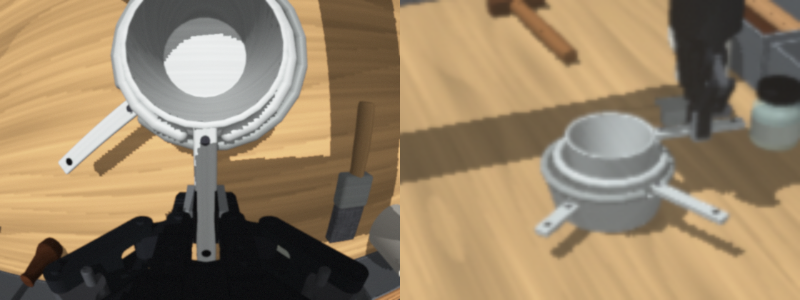

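play_rows(series="0 0 0 0 5 0 -1;0 0 0 0 10 0 -1;0 0 0 0 14 0 -1;0 0 0 0 17 0 -1;0 0 0 0 17 0 -1")

```text
time_s: 19.15
ee_pos: [0.6326, 0.0133, 0.0683]
orientation: [[0.992, 0.001, 0.128], [-0.128, -0.0, 0.992], [0.001, -1.0, 0.0]]
wrist_force: [-1.1, 0.2, -1.6]
width: 0.0107
```

play_rows(series="0 0 0 0 1 0 -1;0 0 0 0 2 0 -1;0 0 0 0 2 0 -1")

```text
time_s: 19.52
ee_pos: [0.6326, 0.0132, 0.0663]
orientation: [[0.992, 0.001, 0.128], [-0.128, -0.0, 0.992], [0.001, -1.0, 0.0]]
wrist_force: [0.8, 0.5, -2.5]
width: 0.0109
```

play_rows(series="0 0 0 0 1 0 -1;0 0 0 0 1 0 -1")

```text
time_s: 19.77
ee_pos: [0.6328, 0.0132, 0.0654]
orientation: [[0.992, 0.002, 0.128], [-0.128, -0.0, 0.992], [0.002, -1.0, 0.0]]
wrist_force: [-0.2, 0.2, -0.3]
width: 0.0108
```

Contact at the expected height; release and rise.

play_rows(series="0 0 0 0 1 0 -1;0 0 0 0 1 0 -0.4;0 0 0 0 1 0 -0.2;0 0 0 0 1 0 -0.1;0 0 0 0 -30 0 0;0 0 0 0 -80 0 0;0 0 0 0 -120 0 0;0 0 0 0 -120 0 0")

```text
time_s: 20.78
ee_pos: [0.6353, 0.0131, 0.1894]
orientation: [[0.992, 0.009, 0.128], [-0.128, -0.001, 0.992], [0.009, -1.0, 0.0]]
wrist_force: [0.2, -0.7, 0.1]
width: 0.0425
```

```bash
python3 look.py 18; python3 - <<'E'
import cv2
im=cv2.imread('pics/w18.png');cv2.imwrite('pics/w18d.png',cv2.resize(im[0:270,90:450],(800,600),interpolation=cv2.INTER_CUBIC))
im=cv2.imread('pics/s18.png');cv2.imwrite('pics/s18d.png',cv2.resize(im[180:250,260:380],(800,467),interpolation=cv2.INTER_CUBIC))
E
```

```text
(no output)
```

View pics/w18d.png

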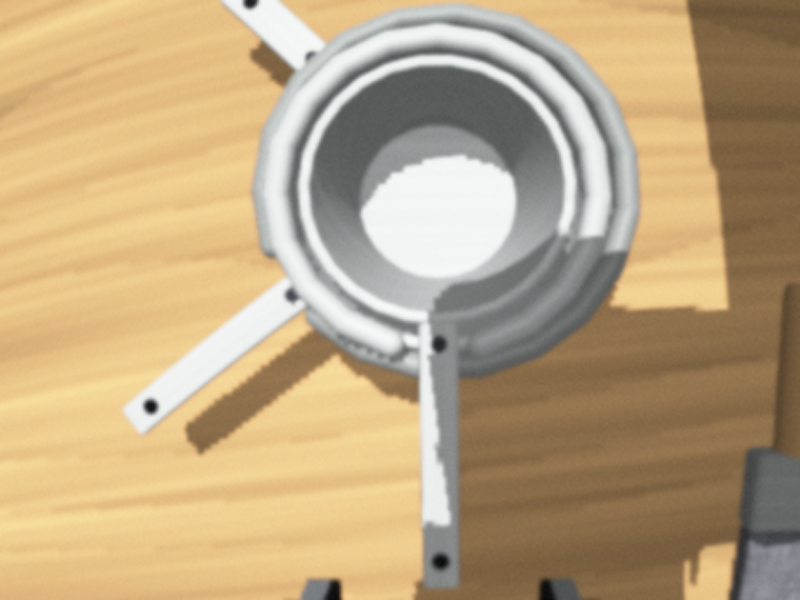

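View pics/s18d.png

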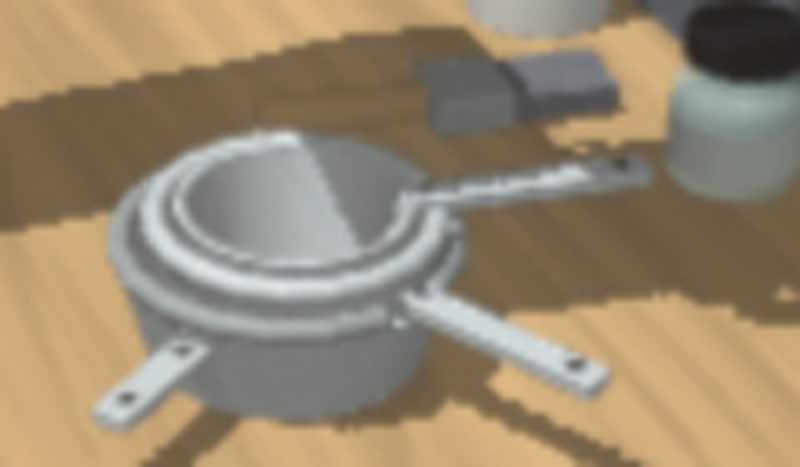

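```bash
python3 - <<'E'
from h import *
w=ld("w18");s=ld("s18");k=800/360
W=lambda x,y:np.array([x/k+90,y/k]);S=lambda x,y:np.array([x/6.667+260,y/6.667+180])
print("small outer",tri(w,W(441,561),s,S(621,163)))
print("small inner",tri(w,W(439,343),s,S(422,191)))
print("mid outer",tri(w,W(151,407),s,S(576,364)))
print("mid inner",tri(w,W(291,295),s,S(413,297)))
print("big outer",tri(w,W(251,2),s,S(127,398)))
E
```

```text
small outer (array([0.6749, 0.0103, 0.0624]), array([-0. ,  0.3, -0.9,  0.4]))
small inner (array([0.5912, 0.0204, 0.0622]), array([-0. ,  0.1, -0.5,  0. ]))
mid outer (array([ 0.6007, -0.0973,  0.0502]), array([-0.1,  0.3, -0.8,  0.2]))
mid inner (array([ 0.5665, -0.0324,  0.049 ]), array([ 0. , -0.1,  0.4, -0. ]))
big outer (array([ 0.443 , -0.0361,  0.0347]), array([-0.1,  0.4, -1. , -0.3]))
```

```bash
python3 -c "
from h import *
print(env.sign_off())"
```

```text
the job is handed in; nothing more can be done
None
```

The pans are nested and handed in at about 21 s of the 64 s.

**What I did:**
- I set the middle pan in the big pan with its handle on the wire, about 25° anticlockwise of the big handle, and let go.
- I pushed its handle anticlockwise with the fingers open around it. On the first push it only half dropped: the pan sat off-centre with a lean of about 0.03 rad. I pushed on to the far end of the gap, meeting about 3 N, and it dropped and sat flat.
- I then lowered the small pan straight down with its handle in the gap of the middle pan's rim and released it.

**Last checks (wrist and side views):**
- **Level:** the two ends of each handle read the same height to about 1 mm: 62.4 and 62.2 mm for the small pan, 50.2 and 49.0 mm for the middle pan.
- **Height:** all three pans read 3 to 5 mm lower than the model, including the fixed big handle. I put this down to camera bias. The steps between them match: 12.7 mm against 13 expected, and 15 mm against 16.
- **Disagreement:** after the second push, a fit of the middle pan's rim still suggested about 0.05 rad of tilt. I trusted the handle heights over that noisy fit.
- **Clearance:** the gripper is raised clear of the pans. I did not plan contact with anything else and met none, but I did not re-measure the other things on the bench.

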